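# Take an angle on a crowned test block

## Task

Wipe the three loose stone chips off the crowned stone block with the grey scraper block held in the gripper (never touch a chip with the gripper itself), then set the scraper down on the bench, clear of the block. Next take the pendulum angle gauge by its handle, set its flat foot on the middle of the crown with its dial looking along the block, and rock it sideways over the crown until its swinging pointer settles on the set mark. Finish there: keep hold of the gauge, foot pressed on the crown and pointer still on the mark, and do not let go; leave the beaker, the dish and the marker where they are.

Things in the scene. Friction and masses are not known exactly. Their poses are not given: they have to be found in the camera images.
- stud_block: fixed grey stone block, 120 mm long (its x), 70 mm wide (its y), 50 mm high at the middle; origin at the centre of its underside, z up. Its top is crowned like a shallow barrel: an arc of radius 100 mm about an axis along its x, so highest along the middle line and 6 mm lower at the two long sides
- crown_top (a point): middle of the block's crown, its highest line, 50 mm above the bench; axes as the block's
- chip_0_mid (a point): centre of a loose stone chip, about 20 x 16 x 10 mm, 12 g, which lies on the crown
- chip_1_mid (a point): centre of a loose stone chip, about 20 x 16 x 10 mm, 12 g, which lies on the crown
- chip_2_mid (a point): centre of a loose stone chip, about 20 x 16 x 10 mm, 12 g, which lies on the crown
- scraper_mid (a point): centre (half-way up) of the loose scraper block: grey plastic back over a black rubber wiping edge, 25 mm thick (its x), 90 mm long (its y), 55 mm high (z up), standing on its rubber edge on the bench, about 0.12 kg; grasp it from above across the 25 mm thickness
- gauge: loose pendulum angle gauge, about 0.28 kg, 183 mm high: flat aluminium foot 40 mm (x) by 90 mm (y), upright dial plate 120 mm wide (y) up to 127 mm height, black handle above it. Origin at the centre of the foot's underside, z up, x is the pointer's pivot axis; the dial looks to its -x (towards the robot at the start)
- gauge_foot (a point): centre of the underside of the gauge's foot; axes as the gauge's
- gauge_grip (a point): middle of the gauge's handle to be gripped, 157 mm above the foot's underside: 24 mm (x) by 30 mm (y), upright from 131 to 183 mm; axes as the gauge's. A grip across the 30 mm, along y, holds best against rocking
- pointer (a joint): swing of the pendulum pointer in the gauge, rad about the gauge's x; 0 is straight along the gauge's -z, positive is towards its +y. It hangs freely on a pivot 115 mm above the foot and swings out within about 1.5 s, so leaning the gauge's top to +y makes it positive by the same angle
- mark (a joint): angle of the set mark in the gauge, the same measure as the pointer's; a stiff T-shaped tab on the rim of the dial, set between 0.10 and 0.23 rad to the +y side, which stays as set
- pointer_tip (a point): tip of the pointer, 80 mm from the pivot
- mark_point (a point): the point at the inner end of the mark's tab, 80 mm from the pivot, where the pointer's tip must come
- beaker: bystander: small clear beaker 44 x 51 x 59 mm, origin under its centre
- dish: bystander: round petri dish 61 mm wide, 16 mm high, origin under its centre
- marker: bystander: lying marker pen 132 x 16 x 18 mm, long in its y, origin under its centre
Not all that is in view belongs to the job. Of the things shaped like the part that bears scraper_mid, the grey one is meant.

How it is judged:
On the way, in this order (a step that is already met when the one before it is completed fails the run):
1. the chips are all off the block while the gripper holds the scraper (height (world z) of each of chip_0_mid, chip_1_mid, chip_2_mid below 0.032 m and contact force between the fingers and scraper above 0.5 N), for 0.1 s.
2. the held gauge stands with its foot on the middle of the crown (contact force between gauge and stud_block above 0.3 N and contact force between the fingers and gauge above 1 N and x of gauge_foot in the frame of stud_block between -0.04 and 0.04 m and y of gauge_foot in the frame of stud_block between -0.03 and 0.03 m and z of gauge_foot in the frame of stud_block above 0.04 m and angle between the x axis of gauge_foot and the x axis of stud_block, either way round below 0.3 rad), for 0.2 s.
At the end, for the whole second after the job is handed in: Gripper holds the gauge, foot pressed (over 0.3 N) on the crown within 40 mm along, 30 mm across of its middle, dial axis within 0.3 rad of the block's length; pointer still, tip within 4.5 mm of the mark; chips off the block; scraper down on the bench, touching neither block nor gauge (all of step 2 and height (world z) of each of chip_0_mid, chip_1_mid, chip_2_mid below 0.032 m and distance between pointer_tip and mark_point below 0.0045 m and velocity of joint pointer between -0.3 and 0.3 rad/s and height (world z) of scraper_mid below 0.05 m and contact force between scraper and stud_block below 0.05 N and contact force between gauge and scraper below 0.05 N and contact force between gauge and chip_0 below 0.05 N and contact force between gauge and chip_1 below 0.05 N and contact force between gauge and chip_2 below 0.05 N); the arm keeps its last pose, push and grip.
It fails at once if the gripper touches a chip (contact force between the fingers and chip_0 above 0.5 N or contact force between the fingers and chip_1 above 0.5 N or contact force between the fingers and chip_2 above 0.5 N).
It fails at once if the beaker, dish or marker is disturbed (distance of any of beaker, dish, marker from where it was at the start of the episode above 0.025 m).
It also fails if it takes over 67 s, if anything falls off the work surface, if the arm or the gripper's body presses on something with over 40 N, if the wrist force passes 120 N, or if a joint passes its speed limit or range.

## Robot

A 7-joint arm with a two-finger parallel gripper is mounted at the origin on a cart in front of the work surface, level with it; the furniture and walls round the work are solid. World frame = base frame: x ahead of the robot, y to its left, z up, the work surface at z = 0. Lengths are in m, angles in rad, forces in N, time in s.
With the tool pointing down it reaches from about 0.35 to 0.9 m from the base axis. Payload 8.1 kg.
Tool frame: the origin (TCP) lies midway between the tips of the shut fingers; the grasp point (between the pads) lies arm.grasp_offset behind it (arm.grasp_offset is the distance from the TCP to the grasp point, in m); z points along the fingers, y is the line along which they close (so a half turn about z gives the same grasp; the last joint's range is limited). The gripper opens to 92 mm and grips with 3 to 60 N. Pads are 19 mm wide; open, the fingers measure 130 mm over their backs; the gripper's body (75 mm by 190 mm) begins 47 mm behind the grasp point.
Start: joints at [1.185, 0.434, 0.025, 1.573, -0.012, 1.134, -0.075], TCP at [0.174, -0.6, 0.227] pointing down, gripper open.
Joint ranges: [-2.62, 2.62], [-0.44, 2.09], [-1.27, 1.32], [0.08, 2.57], [-1.32, 4.46], [0.12, 2], [-2.74, 2.74]. Speed limits (rad/s): [2.22, 2.22, 3.01, 3.01, 3.14, 3.14, 3.14].

## Interface

Orientations are given as a rotation vector (axis times angle).
In Python, from cell import observe, imaging, arm gives the robot as it stands.
- The arm moves only by the tool apply_moves, never from a script. Its argument "commands" is a list of rows, each a list of 5 numbers: the opening in per cent of the stroke, from 0 (shut) to 100 (fully open), then the shift along the world's x, y, z in units of 0.06 m (1.0 is 0.06 m), then the turn about the world's z in units of 0.5 rad (1.0 is 0.5 rad). A call has 1 to 12 rows; each row shifts and turns the commanded pose from where the row before left it; what a row does not reach is not made up. A row lasts 1/8 s, in which the tool goes at most 62.5 mm and 10.7 degrees, less where a joint would pass 70% of its speed; a pose out of reach is approached as far as the arm can. A call with a number of a shift or a turn outside -1 to 1 is refused whole. A call with a gripper value outside its range is refused whole. The fingers move at their own pace and stop on an object; "newtons" is the grip in N (left out, the last holds). Time passes only in rows, so rows that do not move let the fingers close. It gives the time, the measured TCP pose, the force, the opening and the grip force at its end, in the units of the state.
- observe(): the state, without advancing time (a new reading comes with each control period).
- imaging.get_image(name): name is "side" or "top" or "wrist"; returns (picture, depth): 480x640x3 uint8, red, green, blue; 480x640 float32, m along the optical axis (not along the pixel's ray), 0 where there is no reading.
- imaging.camera_params(name): a dict with "camera_matrix" (3x3 intrinsics, pixels), "dist" ([k1, k2, p1, p2, k3] as OpenCV has them; the pictures are not rectified), "origin" and "rotation" of the camera in the world; the wrist camera has in their place "tool_from_camera" (4x4, takes a point from camera to tool coordinates, whose origin is the TCP and whose axes are the flange's). Camera axes: x right, y up, looking along -z (the intrinsics and any distortion apply to the point x, -y, -z); pixel columns grow to the right and rows downward; lengths in m; the calibration is good to about 2 mm. A picture is of the moment at which its call begins: read the wrist's pose just before it. camera_params takes no time and is no camera call.
- arm.sign_off(): hands the job in; it is judged then, once.
The state is a dict: "clock": time; "joints": joint angles; "dq": joint speeds; "joint_efforts": joint torques, N m; "position": TCP position; "ee_rot": TCP orientation; "force": force on the tool from outside, world axes, zero at the start; "ft_torque": the same for the moment, N m; "width": opening from 0.0 (shut) to 1.0 (fully open); "gripper_force": force on a finger pad.
Only numpy, scipy, OpenCV 4.12 (cv2) and the standard library are available. Lean on these libraries where they do the work, as an engineer would, in place of code of your own. Each camera call takes 0.05 s, during which the arm holds its last target. There are 200 camera calls.

## Working session

There is one attempt and no reset: what is moved stays moved. The work goes in short steps, Python scripts to look and compute and a tool call to move; the robot and the scene stay as the last step left them, time stands still between calls to the robot, and variables do not carry over. Pictures are saved under pics/ and viewed, at most 10 in all, crops included, and the job is handed in when it is done.

Besides the shell and the picture viewer there is one more tool, called as name(argument=value, ...), one argument or row to a line, values as JSON. apply_moves: Moves the arm, as the interface text tells. Its arguments: {"type":"object","properties":{"commands":{"type":"array"},"newtons":{"type":"number"}},"required":["commands"]}

```bash
mkdir -p pics; ls
cat > h.py <<'E'
import numpy as np, cv2
from cell import observe, imaging, arm
from scipy.spatial.transform import Rotation as R
def grab(n,save=None):
    s=observe(); im,d=imaging.get_image(n); p=imaging.camera_params(n)
    if 'origin' in p: o=np.array(p['origin']);r=np.array(p['rotation'])
    else:
        T=np.array(p['tool_from_camera']); Rt=R.from_rotvec(s['ee_rot']).as_matrix()
        o=Rt@T[:3,3]+np.array(s['position']); r=Rt@T[:3,:3]
    if r.size==3: r=R.from_rotvec(r).as_matrix()
    if save: cv2.imwrite(save,cv2.cvtColor(im,cv2.COLOR_RGB2BGR))
    return im,d,dict(K=np.array(p['camera_matrix'],float),D=np.array(p['dist'],float),o=o,r=r)
def rays(c,uv):
    q=cv2.undistortPoints(np.array(uv,float).reshape(-1,1,2),c['K'],c['D']).reshape(-1,2)
    return np.c_[q[:,0],-q[:,1],-np.ones(len(q))]@c['r'].T
def onplane(c,uv,z):
    v=rays(c,uv); return c['o']+v*((z-c['o'][2])/v[:,2])[:,None]
def cloud(c,d,mask=None):
    m=(d>0) if mask is None else (d>0)&mask
    y,x=np.nonzero(m); return c['o']+rays(c,np.c_[x,y])*d[y,x][:,None], np.c_[x,y]
def proj(c,P):
    q=(np.atleast_2d(P)-c['o'])@c['r']; q=q*[1,-1,-1]
    return cv2.projectPoints(q,np.zeros(3),np.zeros(3),c['K'],c['D'])[0].reshape(-1,2)
E
python3 - <<'E'
from h import *
print(observe(), arm.grasp_offset)
for n in ('top','side'):
    im,d,c=grab(n,f'pics/{n}0.png'); print(n,c['o'],c['r'],c['K'],c['D'],(d>0).mean())
E
```

```text
pics
{'clock': 0.0, 'joints': array([ 1.18541741,  0.4352239 ,  0.02499518,  1.57408877, -0.01162388,
        1.13401577, -0.07508971]), 'dq': array([ 0.00131267,  0.00049158,  0.00185395,  0.00034122, -0.0005651 ,
        0.00026966, -0.00145232]), 'joint_efforts': array([-1.10009249e-03, -6.67848945e+01,  9.83810909e-01, -3.14468372e+01,
       -6.07266021e-02,  4.28500492e-02,  1.54357290e-04]), 'position': array([ 0.17418711, -0.59970053,  0.22594788]), 'ee_rot': array([-3.10872792e+00, -4.42351691e-01,  5.55619741e-04]), 'force': array([-0.13954257, -0.34855398,  0.08497593]), 'ft_torque': array([ 0.05140834, -0.02578367, -0.01195537]), 'gripper_force': 0.0, 'width': 1.000375274860021} 0.0188
top [0.30285104 0.07154688 1.28357088] [[-0.01740586  0.98450312 -0.17450114]
 [-0.99968434 -0.01397336  0.02087981]
 [ 0.01811787  0.17480949  0.98443557]] [[471.7537841    0.         316.6732026 ]
 [  0.         471.7537841  239.71672161]
 [  0.           0.           1.        ]] [-0.09809857  0.          0.          0.          0.        ] 0.995947265625
side [ 0.4804275  -0.93869614  0.81794422] [[ 0.99945059  0.00869965 -0.03198192]
 [-0.03119642  0.57282278 -0.81908537]
 [ 0.01119421  0.81963308  0.57277946]] [[486.45817919   0.         317.67857396]
 [  0.         486.45817919 244.08409221]
 [  0.           0.           1.        ]] [-0.02643384  0.          0.          0.          0.        ] 0.9856608072916667
```

View pics/top0.png

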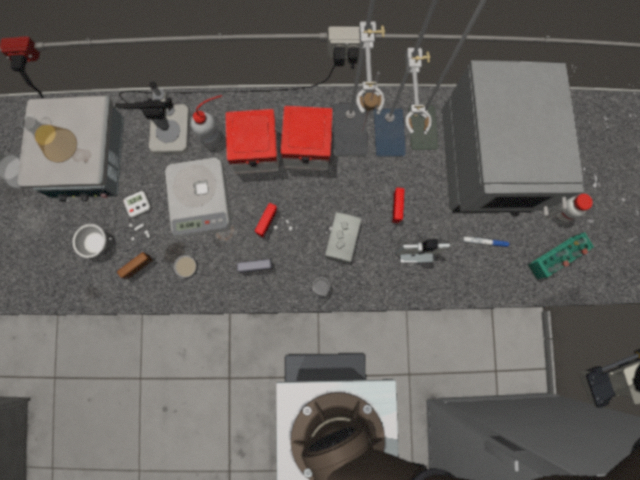

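View pics/side0.png

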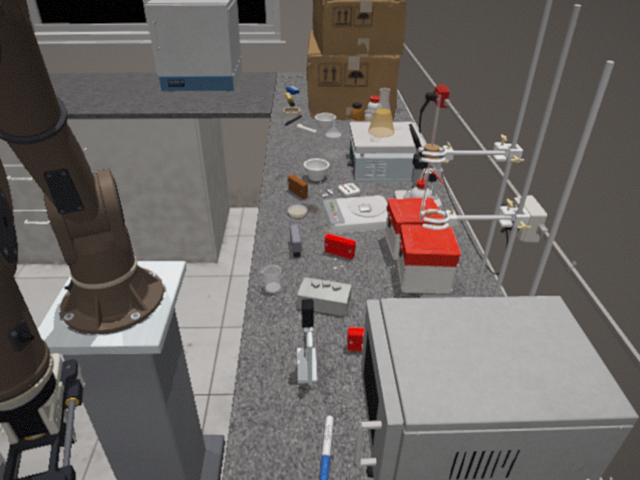

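The top view shows the block at (343,237) with the chips along its long axis. The grey scraper is at (255,266), the gauge at (425,250), the beaker at (320,287), the dish at (184,266) and the marker at (487,241). The red blocks are decoys. Next I'll measure positions.

Run:
```python
from h import *
im,d,c=grab('top')
H,W=d.shape
P=cloud(c,d+1e-9)[0].reshape(H,W,3)
print('bench z',np.median(P[290:300,350:450,2]))
z=P[...,2]
def box(name,r0,r1,c0,c1,zmin,zmax=1):
    m=np.zeros((H,W),np.uint8); m[r0:r1,c0:c1]=((z[r0:r1,c0:c1]>zmin)&(z[r0:r1,c0:c1]<zmax))
    n,l,st,_=cv2.connectedComponentsWithStats(m)
    for i in range(1,n):
        if st[i,4]<15: continue
        q=P[l==i]; (cx,cy),(a,b),t=cv2.minAreaRect((q[:,:2]*1000).astype(np.float32))
        print(name,st[i].tolist(),'c',round(cx),round(cy),'size',round(a),round(b),'ang',round(t,1),'z',np.percentile(q[:,2],[5,50,95,100]).round(3))
box('block',205,270,315,375,.02)
box('chips',205,270,315,375,.052)
box('scr',250,280,228,282,.02)
box('gauge',225,270,390,460,.003)
box('gaugehi',225,270,390,460,.1)
box('beaker',270,300,305,335,.02)
box('dish',250,285,165,205,.006)
box('marker',225,255,460,515,.006)
box('red1',200,240,250,285,.015); box('red2',180,225,385,410,.015)
big=cv2.resize(im[170:310,220:520],None,fx=2.66,fy=2.66,interpolation=cv2.INTER_CUBIC)
cv2.imwrite('pics/topc.png',big[...,::-1])
im,d,c=grab('side'); P=cloud(c,d+1e-9)[0].reshape(H,W,3); z=P[...,2]
print('bench side',np.median(P[320:400,250:270,2]))
box('s gauge',290,390,280,330,.01); box('s block',270,325,290,360,.03); box('s chips',270,325,290,360,.053)
box('s scr',215,262,280,310,.02)
cv2.imwrite('pics/sidec.png',cv2.resize(im[210:400,240:400],None,fx=3.1,fy=3.1,interpolation=cv2.INTER_CUBIC)[...,::-1])
```

```text
bench z -0.000545074460561179
block [325, 212, 36, 51, 1182] c 531 -25 size 69 122 ang 74.9 z [0.04  0.047 0.059 0.065]
chips [340, 221, 9, 11, 52] c 557 -29 size 26 17 ang 17.0 z [0.053 0.058 0.063 0.064]
chips [336, 229, 10, 20, 100] c 523 -18 size 24 51 ang 83.3 z [0.052 0.058 0.062 0.065]
scr [236, 259, 36, 14, 369] c 457 213 size 26 90 ang 5.6 z [0.031 0.053 0.057 0.061]
gauge [395, 238, 56, 25, 799] c 492 -249 size 61 160 ang 9.8 z [0.006 0.07  0.183 0.188]
gaugehi [401, 239, 49, 13, 345] c 485 -227 size 118 23 ang 88.2 z [0.105 0.133 0.184 0.188]
beaker [313, 277, 17, 19, 86] c 400 37 size 44 43 ang 57.9 z [0.025 0.055 0.06  0.062]
dish [174, 255, 23, 23, 402] c 461 404 size 59 61 ang 89.3 z [0.01  0.015 0.019 0.023]
marker [463, 236, 46, 11, 249] c 518 -427 size 131 18 ang 83.0 z [0.008 0.013 0.019 0.022]
red1 [255, 203, 22, 34, 366] c 582 182 size 26 90 ang 63.6 z [0.03  0.053 0.057 0.06 ]
red2 [392, 187, 13, 35, 367] c 619 -179 size 26 91 ang 83.5 z [0.027 0.053 0.058 0.062]
bench side 0.00020248464684791134
s gauge [297, 290, 33, 95, 1440] c 497 -483 size 911 78 ang 88.8 z [0.011 0.047 0.182 0.818]
s block [297, 278, 55, 47, 1434] c 478 -458 size 953 129 ang 82.6 z [0.035 0.048 0.182 0.818]
s chips [311, 280, 9, 8, 47] c 511 -18 size 16 21 ang 35.8 z [0.054 0.058 0.06  0.061]
s chips [322, 281, 9, 6, 45] c 514 -473 size 933 20 ang 87.0 z [0.054 0.058 0.06  0.818]
s chips [332, 284, 9, 7, 46] c 526 -481 size 920 20 ang 85.5 z [0.054 0.059 0.061 0.818]
s chips [301, 299, 13, 26, 329] c 486 -577 size 724 24 ang 89.6 z [0.143 0.173 0.183 0.818]
s scr [289, 225, 12, 27, 251] c 476 -341 size 28 1196 ang 1.7 z [0.025 0.051 0.056 0.818]
```

View pics/topc.png

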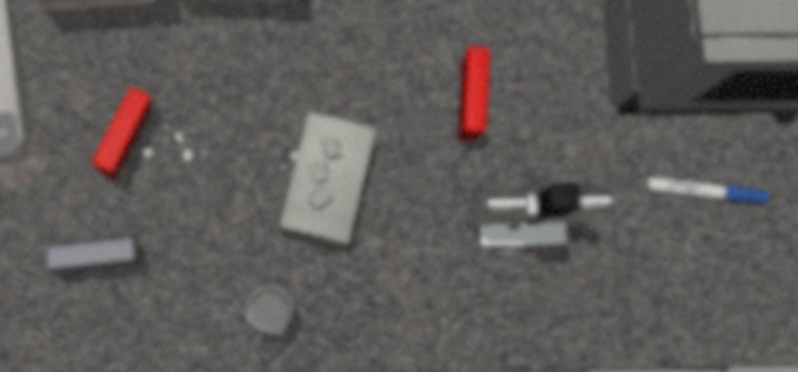

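View pics/sidec.png

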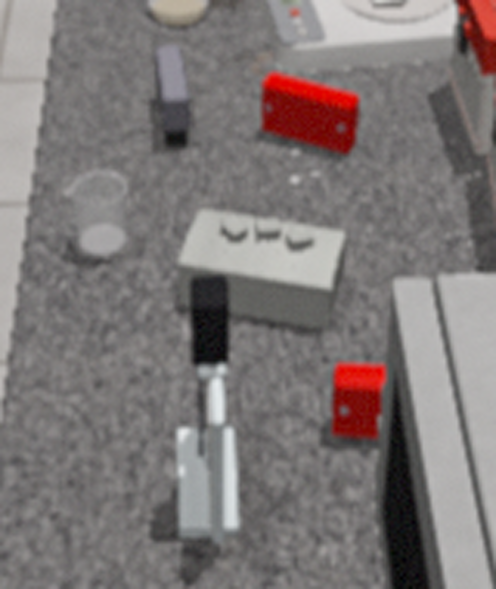

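The block's long axis is at about -15° and the chips lie along its middle line. The scraper's long axis is at about 95.6°. The gauge's dial plate runs along about 88°, with its face towards -x. Next I'll check the wrist camera geometry and refine the gauge handle position.

Run:
```python
from h import *
p=imaging.camera_params('wrist'); print(np.round(p['tool_from_camera'],3),p['camera_matrix'])
im,d,c=grab('top')
H,W=d.shape
P=cloud(c,d+1e-9)[0].reshape(H,W,3); z=P[...,2]
def fit(m,n):
    q=P[m]; print(n,len(q),[round(v,1) for r in cv2.minAreaRect((q[:,:2]*1000).astype(np.float32)) for v in np.ravel(r)],q.mean(0).round(4))
sub=np.zeros((H,W),bool); sub[225:270,390:460]=1
fit(sub&(z>.165),'handle'); fit(sub&(z>.115)&(z<.14),'platetop'); fit(sub&(z>.004)&(z<.035),'foot')
im,d,c=grab('side'); P=cloud(c,d+1e-9)[0].reshape(H,W,3); z=P[...,2]
sub=np.zeros((H,W),bool); sub[295:390,285:330]=1; sub&=(d>.1)&(P[...,1]>-.35)
fit(sub&(z>.14),'handle');fit(sub&(z>.004)&(z<.035),'foot')
sub[:]=0; sub[215:262,280:310]=1; sub&=(d>.1); fit(sub&(z>.045),'scr')
sub[:]=0; sub[270:325,290:360]=1; sub&=(d>.1)&(P[...,1]>-.12); fit(sub&(z>.038),'block')
```

```text
[[-0.001  0.952  0.305  0.083]
 [ 1.     0.     0.001  0.001]
 [ 0.001  0.305 -0.952 -0.159]
 [ 0.     0.     0.     1.   ]] [[411.65027554   0.         319.0655877 ]
 [  0.         411.65027554 242.65816817]
 [  0.           0.           1.        ]]
handle 134 [np.float64(405.0), np.float64(-81.5), np.float64(30.1), np.float64(366.7), np.float64(29.0)] [ 0.4743 -0.2083  0.2461]
platetop 154 [np.float64(484.9), np.float64(-227.2), np.float64(118.0), np.float64(22.6), np.float64(86.4)] [ 0.4874 -0.2204  0.1267]
foot 404 [np.float64(505.5), np.float64(-254.4), np.float64(195.8), np.float64(123.5), np.float64(89.3)] [ 0.4848 -0.2348  0.0104]
handle 325 [np.float64(488.9), np.float64(-230.9), np.float64(34.3), np.float64(23.7), np.float64(89.0)] [ 0.4886 -0.2388  0.1683]
foot 715 [np.float64(494.6), np.float64(-166.0), np.float64(247.8), np.float64(85.4), np.float64(86.1)] [ 0.4936 -0.1885  0.0134]
scr 172 [np.float64(460.2), np.float64(208.8), np.float64(25.1), np.float64(92.7), np.float64(5.7)] [0.4601 0.204  0.0527]
block 985 [np.float64(534.3), np.float64(-26.1), np.float64(77.2), np.float64(121.3), np.float64(74.6)] [ 0.5334 -0.0354  0.048 ]
```

apply_moves(
  commands=[
    [100, 0.3, 0.5, 0.1, 0.35],
    [100, 0.3, 0.5, 0.1, 0.35],
    [100, 0.3, 0.5, 0.1, 0.35],
    [100, 0.3, 0.5, 0.1, 0.35],
    [100, 0.3, 0.5, 0, 0.35],
    [100, 0.3, 0.5, 0, 0.35],
    [100, 0.3, 0.5, 0, 0.35],
    [100, 0.3, 0.5, 0, 0.35],
    [100, 0.3, 0.5, 0, 0.35],
    [100, 0.3, 0.5, 0, 0.35],
    [100, 0.3, 0.5, 0, 0.35],
    [100, 0.3, 0.5, 0, 0.35],
  ],
)

```text
clock: 1.8
position: [0.3908, -0.2392, 0.2509]
ee_rot: [1.155, 2.921, -0.0]
force: [-0.1, -0.2, 0.8]
width: 1.001
gripper_force: 0.0
```

apply_moves(
  commands=[
    [100, 0.2, 0.2, -0.3, 0.35],
    [100, 0.1, 0, -0.6, 0.35],
    [100, 0, 0, -0.6, 0.35],
    [100, 0, 0, -0.6, 0.35],
    [100, 0, 0, -0.3, 0],
    [100, 0, 0, 0, 0],
  ],
)

```text
clock: 2.55
position: [0.4075, -0.2279, 0.1057]
ee_rot: [-0.093, -3.138, -0.002]
force: [0.5, -0.1, 0.5]
width: 1.0
gripper_force: 0.0
```

Run:
```python
from h import *
s=observe(); print(s['clock'],s['position'],np.round(R.from_rotvec(s['ee_rot']).as_matrix(),3),s['joints'])
im,d,c=grab('wrist','pics/w1.png'); np.savez('w1.npz',im=im,d=d,**c)
```

```text
2.55 [ 0.4074956  -0.22786644  0.10573058] [[-0.998  0.059 -0.002]
 [ 0.059  0.998  0.002]
 [ 0.002  0.001 -1.   ]] [ 0.89237593  0.41182318 -0.63299145  2.04938359  0.34021457  0.78574837
  1.56636977]
```

View pics/w1.png

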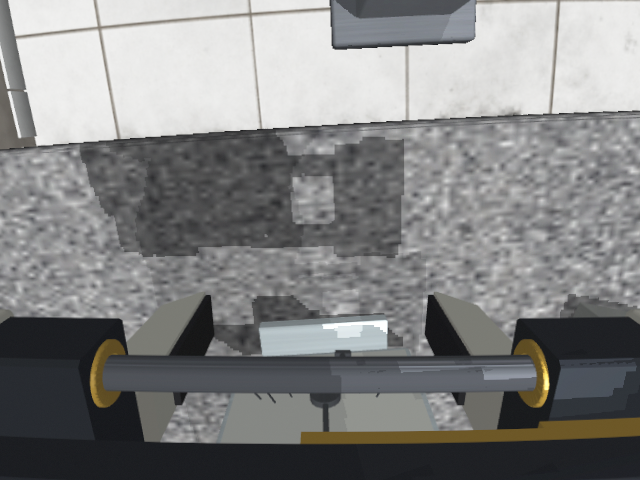

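The wrist view shows the dial at rows 395–435, with the gripper bar (rows 355–395) hiding the mark and the pointer tip. I'll move back and down to bring the tip area below the bar.

apply_moves(
  commands=[
    [100, -0.2, 0, -0.2, 0],
    [100, -0.2, 0, -0.2, 0],
    [100, 0, 0, 0, 0],
  ],
)

```text
clock: 2.98
position: [0.3838, -0.2285, 0.0832]
ee_rot: [-0.094, -3.14, 0.001]
force: [0.6, -0.3, 0.0]
width: 1.003
gripper_force: 0.0
```

Run:
```python
from h import *
im,d,c=grab('wrist'); np.savez('w2.npz',im=im,d=d,**c)
cv2.imwrite('pics/w2.png',cv2.resize(im[330:450,180:460],None,fx=2.8,fy=2.8,interpolation=cv2.INTER_CUBIC)[...,::-1])
```

```text
(no output)
```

View pics/w2.png

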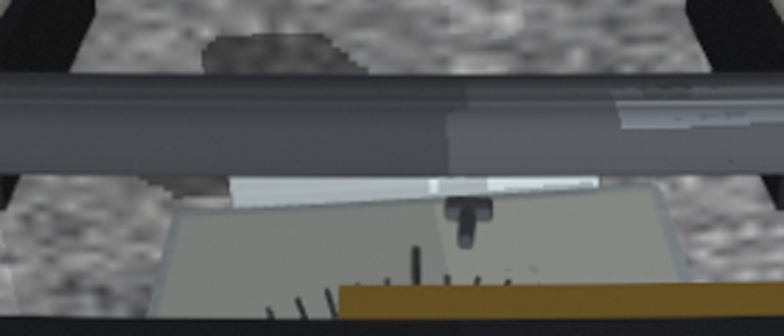

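The crop shows the T-shaped mark with its inner end at about (465,247), which is full-image (346,418). The pointer tip is at about (416,247), or (328.6,418). I'll measure both.

Run:
```python
from h import *
w=np.load('w2.npz'); c={k:w[k] for k in 'KDor'}; d=w['d']
# plate points for plane
uv=[(250,415),(280,420),(360,420),(400,415),(415,420),(328.6,418.2),(346.1,418.0),(347,403)]
v=rays(c,uv); dd=np.array([d[int(round(b)),int(round(a))] for a,b in uv]); Q=c['o']+v*dd[:,None]; print(Q.round(4))
# plane through plate points
A=Q[:5]; m=A.mean(0); n=np.linalg.svd(A-m)[2][2]; n=n/np.sign(n[0]); print('n',n.round(3),'yaw of x deg',np.degrees(np.arctan2(n[1],n[0])))
for off in (0,.004,.008):
    t=((m-off*n-c['o'])@n)/(v@n); X=c['o']+v*t[:,None]; yd=np.array([-n[1],n[0],0]);yd/=np.linalg.norm(yd)
    dy=(X[6]-X[5])@yd; print(off,X[5].round(4),X[6].round(4),'dy',dy.round(4),'ang',np.arcsin(dy/.08).round(3))
```

```text
[[ 0.4864 -0.2809  0.0244]
 [ 0.4878 -0.261   0.0286]
 [ 0.4864 -0.2101  0.0336]
 [ 0.4858 -0.1847  0.0318]
 [ 0.4858 -0.1763  0.0371]
 [ 0.4872 -0.2297  0.0297]
 [ 0.483  -0.2188  0.0351]
 [ 0.4795 -0.2175  0.0255]]
n [ 0.987  0.027 -0.157] yaw of x deg 1.5571363327303227
0 [ 0.4865 -0.2297  0.0304] [ 0.4864 -0.2187  0.0313] dy 0.0111 ang 0.139
0.004 [ 0.4831 -0.2296  0.0344] [ 0.4829 -0.2188  0.0352] dy 0.0109 ang 0.136
0.008 [ 0.4797 -0.2295  0.0383] [ 0.4795 -0.2189  0.0391] dy 0.0107 ang 0.134
```

The mark is at about 0.137 rad and the gauge axis is at about (0.488, -0.2295). Next is the scraper.

apply_moves(
  commands=[
    [100, 0, 0, 1, 0],
    [100, 0.11, 0.66, 0.9, -0.257],
    [100, 0.11, 0.66, 0, -0.257],
    [100, 0.11, 0.66, 0, -0.257],
    [100, 0.11, 0.66, 0, -0.257],
    [100, 0.11, 0.66, 0, -0.257],
    [100, 0.11, 0.66, 0, -0.257],
    [100, 0.11, 0.66, 0, -0.257],
    [100, 0.11, 0.66, 0, -0.257],
    [100, 0.11, 0.66, 0, -0.257],
    [100, 0.11, 0.66, 0, -0.257],
    [100, 0.11, 0.66, 0, -0.257],
  ],
)

```text
clock: 4.53
position: [0.4573, 0.2069, 0.1943]
ee_rot: [2.114, 2.323, 0.003]
force: [0.4, -0.4, 0.5]
width: 0.998
gripper_force: 0.0
```

apply_moves(
  commands=[
    [100, 0, 0, 0, 0],
  ],
)

```text
clock: 4.65
position: [0.4568, 0.2093, 0.1945]
ee_rot: [-2.104, -2.332, -0.006]
force: [-0.7, -0.4, 0.5]
width: 1.003
gripper_force: 0.0
```

Run:
```python
from h import *
s=observe(); Rm=R.from_rotvec(s['ee_rot']).as_matrix(); print(s['position'],np.degrees(np.arctan2(Rm[1,1],Rm[0,1])),s['joints'].round(2))
im,d,c=grab('wrist'); H,W=d.shape; P=cloud(c,d+1e-9)[0].reshape(H,W,3); z=P[...,2]
m=((z>.045)&(z<.066)&(P[...,1]>.1)&(P[...,1]<.3)).astype(np.uint8)
n,l,st,_=cv2.connectedComponentsWithStats(m)
for i in range(1,n):
    if st[i,4]>200: print(st[i],cv2.minAreaRect((P[l==i][:,:2]*1000).astype(np.float32)),np.median(z[l==i]))
```

```text
[0.4568063  0.20930219 0.19446028] 5.872841335801466 [-0.03  0.34 -0.64  1.87  0.24  1.   -0.67]
[ 304  161   34  116 3759] ((458.6203918457031, 212.55506896972656), (25.034128189086914, 88.77072143554688), 5.530319690704346) 0.05536821185629609
[ 419  234  103   78 3344] ((582.439208984375, 180.99954223632812), (25.65530776977539, 89.3468246459961), 63.0813102722168) 0.0555140696404515
```

apply_moves(
  commands=[
    [100, 0.03, 0.05, -0.9, 0],
    [100, 0, 0, -0.9, 0],
    [100, 0, 0, -0.8, 0],
    [100, 0, 0, -0.24, 0],
    [100, 0, 0, 0, 0],
    [0, 0, 0, 0, 0],
    [0, 0, 0, 0, 0],
    [0, 0, 0, 0, 0],
    [0, 0, 0, 0, 0],
    [0, 0, 0, 0, 0],
    [0, 0, 0, 0, 0],
  ],
  newtons=45,
)

```text
clock: 6.08
position: [0.4583, 0.2076, 0.0225]
ee_rot: [-2.109, -2.328, 0.0]
force: [-0.3, 0.1, -0.6]
width: 0.398
gripper_force: 0.0
```

apply_moves(
  commands=[
    [0, 0, 0, 0, 0],
    [0, 0, 0, 0, 0],
    [0, 0, 0, 0, 0],
    [0, 0, 0, 0, 0],
    [0, 0, 0, 0, 0],
  ],
)

```text
clock: 6.7
position: [0.4582, 0.2076, 0.0224]
ee_rot: [-2.109, -2.328, 0.0]
force: [0.4, -0.8, -0.3]
width: 0.268
gripper_force: 45.0
```

apply_moves(
  commands=[
    [0, 0, 0, 1, 0],
    [0, 0, 0, 1, 0],
    [0, 0.118, -0.46, 0, 0.242],
    [0, 0.118, -0.46, 0, 0.242],
    [0, 0.118, -0.46, 0, 0.242],
    [0, 0.118, -0.46, 0, 0.242],
    [0, 0.118, -0.46, 0, 0.242],
    [0, 0.118, -0.46, 0, 0.242],
    [0, 0.118, -0.46, 0, 0.242],
    [0, 0.118, -0.46, 0, 0.242],
    [0, 0.118, -0.46, 0, 0.242],
    [0, 0.118, -0.46, 0, 0.242],
  ],
)

```text
clock: 8.2
position: [0.529, -0.0695, 0.1423]
ee_rot: [-0.405, -3.115, 0.0]
force: [0.5, 0.4, -2.0]
width: 0.269
gripper_force: 45.0
```

apply_moves(
  commands=[
    [0, 0, 0, -0.2, 0],
    [0, 0, 0, 0, 0],
  ],
)

```text
clock: 8.45
position: [0.5281, -0.0681, 0.1295]
ee_rot: [-0.412, -3.112, -0.001]
force: [0.4, 0.4, -1.2]
width: 0.273
gripper_force: 45.0
```

Run:
```python
from h import *
s=observe(); Rm=R.from_rotvec(s['ee_rot']).as_matrix(); print(s['position'],np.degrees(np.arctan2(Rm[1,1],Rm[0,1])),s['joints'].round(2),s['gripper_force'])
im,d,c=grab('wrist','pics/w3.png'); H,W=d.shape; P=cloud(c,d+1e-9)[0].reshape(H,W,3); z=P[...,2]
m=(z>.0525)&(z<.068)&(np.hypot(P[...,0]-.532,P[...,1]+.0255)<.06)
q=P[m]-[.532,-.0255,0]; a=np.radians(-15.1); f=np.array([np.cos(a),np.sin(a)]); e=np.array([-f[1],f[0]])
print(len(q),'xb',np.percentile(q[:,:2]@f,[1,50,99]),'yb',np.percentile(q[:,:2]@e,[1,50,99]))
```

```text
[ 0.52806592 -0.06809926  0.12947303] 74.90734028868158 [ 0.64  0.54 -0.85  1.86  0.49  0.96  0.88] 44.997151494026184
2808 xb [-0.03492755 -0.00119247  0.03704567] yb [-0.00785013  0.00387304  0.01710477]
```

View pics/w3.png

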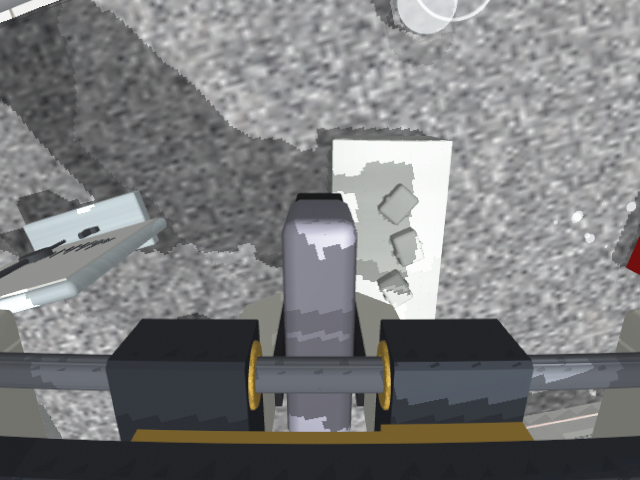

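The view shows the scraper parallel to the block, with the three chips at (398,203), (405,246) and (393,288) in front of its +y face. I'll lower it and sweep.

apply_moves(
  commands=[
    [0, 0, 0, -0.6, 0],
    [0, 0, 0, -0.37, 0],
    [0, 0, 0, 0, 0],
    [0, 0.052, 0.193, 0, 0],
    [0, 0.052, 0.193, 0.025, 0],
  ],
)

```text
clock: 9.12
position: [0.5363, -0.0438, 0.0751]
ee_rot: [0.41, 3.113, 0.001]
force: [-0.6, -0.6, -2.7]
width: 0.267
gripper_force: 45.0
```

apply_moves(
  commands=[
    [0, 0.052, 0.193, 0, 0],
    [0, 0.052, 0.193, 0, 0],
    [0, 0.052, 0.193, 0, 0],
    [0, 0.052, 0.193, -0.02, 0],
    [0, 0.052, 0.193, -0.04, 0],
    [0, 0.052, 0.193, -0.05, 0],
    [0, 0.052, 0.193, -0.1, 0],
    [0, 0, 0, 0, 0],
  ],
)

```text
clock: 10.12
position: [0.557, 0.0372, 0.0606]
ee_rot: [-0.408, -3.114, -0.001]
force: [0.8, -0.3, -1.1]
width: 0.274
gripper_force: 45.0
```

Run:
```python
from h import *
im,d,c=grab('side'); H,W=d.shape; P=cloud(c,d+1e-9)[0].reshape(H,W,3); z=P[...,2]
im2,d2,c2=grab('wrist')
cv2.imwrite('pics/s4.png',np.hstack([cv2.resize(im[200:360,230:400],(400,376)),cv2.resize(im2,(400,376))])[...,::-1])
```

```text
(no output)
```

View pics/s4.png

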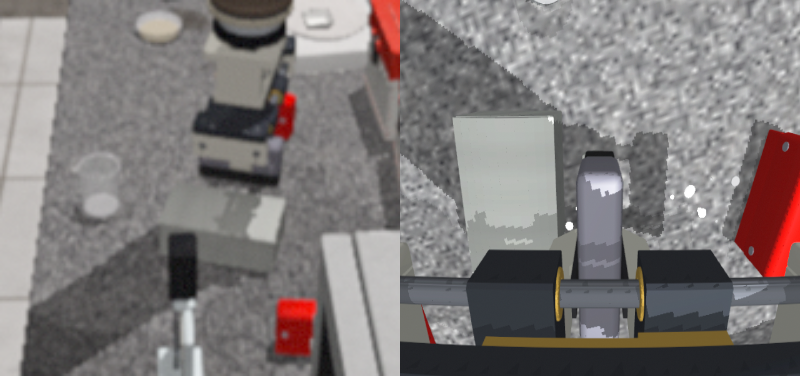

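The crown is clear. I'll lift the scraper, carry it to about (0.45, 0.20) and set it down.

apply_moves(
  commands=[
    [0, 0, 0, 0.6, 0],
    [0, 0, 0, 0.6, 0],
    [0, -0.45, 0.68, 0, 0],
    [0, -0.45, 0.68, 0, 0],
    [0, -0.45, 0.68, 0, 0],
    [0, -0.43, 0.68, 0, 0],
    [0, 0, 0, -0.6, 0],
    [0, 0, 0, -0.5, 0],
    [0, 0, 0, 0, 0],
  ],
)

```text
clock: 11.35
position: [0.4493, 0.1977, 0.0659]
ee_rot: [-0.411, -3.112, 0.004]
force: [0.1, -0.6, -1.2]
width: 0.273
gripper_force: 45.0
```

Run:
```python
from h import *
print(observe()['position'],observe()['force'])
im,d,c=grab('top'); H,W=d.shape; P=cloud(c,d+1e-9)[0].reshape(H,W,3); z=P[...,2]
q=P[(abs(P[...,0]-.532)<.1)&(abs(P[...,1]+.0255)<.1)&(z>.0535)&(z<.1)]; print('high pts',q.round(3)[:20])
cv2.imwrite('pics/t5.png',cv2.resize(im[180:300,220:400],None,fx=4,fy=4,interpolation=cv2.INTER_CUBIC)[...,::-1])
```

```text
[0.449256   0.19770327 0.06586147] [ 0.14171006 -0.59956198 -1.15666173]
high pts [[ 0.579 -0.037  0.054]
 [ 0.576 -0.029  0.054]
 [ 0.576 -0.037  0.055]
 [ 0.567 -0.036  0.056]
 [ 0.562 -0.044  0.054]
 [ 0.56  -0.039  0.054]
 [ 0.535 -0.022  0.054]
 [ 0.524 -0.024  0.054]
 [ 0.521 -0.022  0.056]
 [ 0.516 -0.019  0.057]
 [ 0.514 -0.029  0.054]]
```

View pics/t5.png

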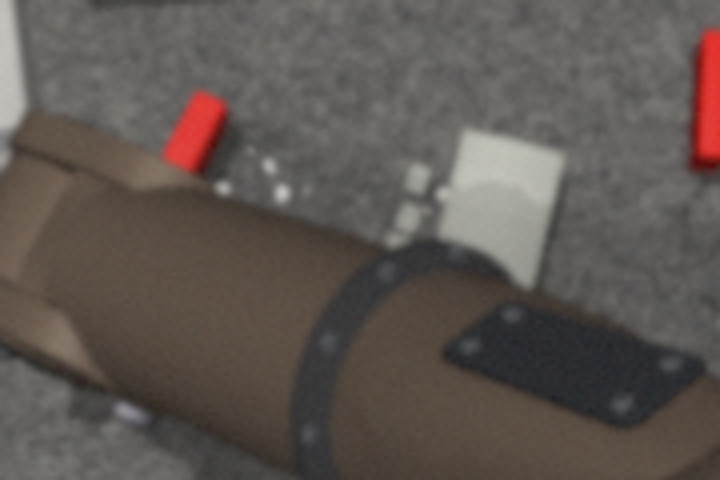

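All three chips lie on the bench to the left of the block, at (417,178), (408,215) and (395,240). I'll set the scraper down and release it.

apply_moves(
  commands=[
    [0, 0, 0, -0.4, 0],
    [0, 0, 0, -0.3, 0],
    [0, 0, 0, -0.02, 0],
    [0, 0, 0, 0, 0],
    [50, 0, 0, 0, 0],
    [50, 0, 0, 0, 0],
    [60, 0, 0, 0, 0],
    [60, 0, 0, 0.3, 0],
    [60, 0, 0, 1, 0],
  ],
)

```text
clock: 12.52
position: [0.4488, 0.1981, 0.1019]
ee_rot: [-0.409, -3.11, 0.003]
force: [2.6, -0.0, 0.1]
width: 0.6
gripper_force: 0.0
```

apply_moves(
  commands=[
    [60, 0, 0, 1, 0],
    [60, 0, 0, 0.9, 0],
    [60, 0.065, -0.71, 0, -0.269],
    [60, 0.065, -0.71, 0, -0.269],
    [60, 0.065, -0.71, 0, -0.269],
    [60, 0.065, -0.71, 0, -0.269],
    [60, 0.065, -0.71, 0, -0.269],
    [60, 0.065, -0.71, 0, -0.269],
    [60, 0.065, -0.71, 0, -0.269],
    [60, 0.065, -0.71, 0, -0.269],
    [60, 0.065, -0.71, 0, -0.269],
    [60, 0.065, -0.71, 0, -0.269],
  ],
)

```text
clock: 14.02
position: [0.4895, -0.2277, 0.2174]
ee_rot: [2.265, 2.176, 0.002]
force: [1.1, -0.0, -0.0]
width: 0.602
gripper_force: 0.0
```

apply_moves(
  commands=[
    [60, 0, 0, 0, 0],
  ],
)

```text
clock: 14.15
position: [0.489, -0.2303, 0.2168]
ee_rot: [2.268, 2.173, -0.0]
force: [0.5, 1.4, -0.5]
width: 0.6
gripper_force: 0.0
```

Run:
```python
from h import *
s=observe(); Rm=R.from_rotvec(s['ee_rot']).as_matrix(); print(s['position'],np.degrees(np.arctan2(Rm[1,1],Rm[0,1])),s['joints'].round(2))
im,d,c=grab('wrist','pics/w6.png'); H,W=d.shape; P=cloud(c,d+1e-9)[0].reshape(H,W,3); z=P[...,2]
for lo,hi,n in((.172,.195,'handletop'),(.105,.135,'plate'),(.004,.02,'foot')):
    m=((z>lo)&(z<hi)&(abs(P[...,0]-.488)<.06)&(abs(P[...,1]+.23)<.08)); q=P[m]
    if len(q)>20: print(n,len(q),[np.round(v,1) for v in cv2.minAreaRect((q[:,:2]*1000).astype(np.float32))],np.median(q,0).round(4))
```

```text
[ 0.4889632  -0.2303314   0.21678353] -2.4512820576615786 [ 0.74  0.36 -0.52  1.76  0.2   1.07  0.1 ]
handletop 2682 [array([ 487.5, -229.2]), array([24. , 29.8]), np.float64(0.5)] [ 0.4877 -0.2266  0.1833]
plate 1649 [array([ 489.4, -229.3]), array([ 22.2, 119. ]), np.float64(5.6)] [ 0.4907 -0.2029  0.1276]
foot 1961 [array([ 485.8, -221.9]), array([ 40.1, 103.6]), np.float64(0.5)] [ 0.4793 -0.2122  0.0107]
```

View pics/w6.png

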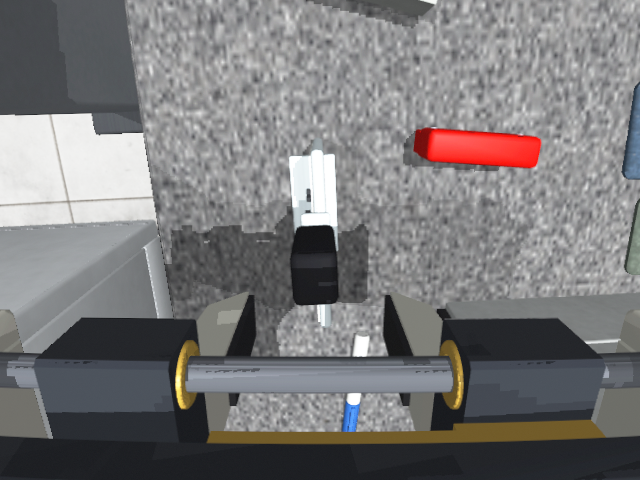

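The gripper straddles the black handle (315,265). The fingers are on its ±x sides and the yaw error is about 3°. I'll descend and grip.

apply_moves(
  commands=[
    [60, -0.025, 0.02, -0.6, 0.1],
    [60, 0, 0, -0.71, 0],
    [60, 0, 0, 0, 0],
    [0, 0, 0, 0, 0],
    [0, 0, 0, 0, 0],
    [0, 0, 0, 0, 0],
    [0, 0, 0, 0, 0],
    [0, 0, 0, 0, 0],
    [0, 0, 0, 0, 0],
    [0, 0, 0, 0, 0],
    [0, 0, 0, 0, 0],
    [0, 0, 0, 0, 0],
  ],
  newtons=15,
)

```text
clock: 15.7
position: [0.4876, -0.226, 0.1381]
ee_rot: [2.207, 2.236, -0.001]
force: [-2.9, 0.7, 6.9]
width: 0.26
gripper_force: 15.0
```

apply_moves(
  commands=[
    [0, 0, 0, 0.3, 0],
    [0, 0, 0, 0.6, 0],
    [0, 0, 0, 0.5, 0],
    [0, 0.093, 0.425, 0, -0.068],
    [0, 0.093, 0.425, 0, -0.068],
    [0, 0.093, 0.425, 0, -0.068],
    [0, 0.093, 0.425, 0, -0.068],
    [0, 0.093, 0.425, 0, -0.068],
    [0, 0.093, 0.425, 0, -0.068],
    [0, 0.093, 0.425, 0, -0.068],
    [0, 0.093, 0.425, 0, -0.068],
    [0, 0, 0, 0, 0],
  ],
)

```text
clock: 17.2
position: [0.5324, -0.0191, 0.2214]
ee_rot: [-2.485, -1.92, -0.001]
force: [-1.3, -0.1, -2.6]
width: 0.261
gripper_force: 15.0
```

```bash
cat > g.py <<'E'
from h import *
from scipy.stats import linregress
a=np.radians(-15.1); f=np.array([np.cos(a),np.sin(a)]); e=np.array([-f[1],f[0]])
s=observe(); Rm=R.from_rotvec(s['ee_rot']).as_matrix(); print(s['clock'],s['position'],'yaw',np.degrees(np.arctan2(Rm[1,1],Rm[0,1])),'F',s['force'].round(1),'T',s['ft_torque'].round(2),s['gripper_force'])
b=(s['position'][:2]-[.532,-.0255]); print('tcp b',b@f,b@e)
def clus(n,save=None):
    im,d,c=grab(n,save); H,W=d.shape; P=cloud(c,d+1e-9)[0].reshape(H,W,3)
    q=P-[.532,-.0255,0]; B=np.dstack([q[...,:2]@f,q[...,:2]@e,P[...,2]]); return im,d,c,B
E
cat > g2.py <<'E'
from g import *
im,d,c,B=clus('side','pics/side_%d.png'%int(s['clock']*100))
m=(d>.1)&(abs(B[...,0])<.05)&(abs(B[...,1])<.1)&(B[...,2]>.035)&(B[...,2]<.22)
# foot: fit near top surface of foot / lower points
q=B[m]
for lo in np.arange(.04,.2,.01):
    r=q[(q[:,2]>=lo)&(q[:,2]<lo+.01)]
    if len(r)>5: print(round(lo,3),len(r),'x',np.percentile(r[:,0],[5,95]).round(3),'y',np.percentile(r[:,1],[2,50,98]).round(3))
im,d,c,B=clus('wrist','pics/wr_%d.png'%int(s['clock']*100))
np.savez('lastw.npz',B=B)
E
python3 g2.py
```

```text
17.2 [ 0.53244421 -0.01910436  0.22137245] yaw -14.604653171639256 F [-1.3 -0.1 -2.6] T [-0.  -0.1 -0. ] 15.000197142362595
tcp b -0.001237219562987863 0.006290534709654987
0.04 589 x [-0.045  0.046] y [-0.036 -0.016  0.03 ]
0.05 58 x [-0.047  0.046] y [-0.025 -0.008  0.012]
0.08 64 x [-0.019  0.019] y [-0.044 -0.037  0.039]
0.09 203 x [-0.019  0.018] y [-0.056 -0.013  0.045]
0.1 41 x [0.003 0.01 ] y [-0.058 -0.012  0.053]
0.11 44 x [0.003 0.01 ] y [-0.059 -0.033  0.05 ]
0.12 39 x [0.003 0.01 ] y [-0.058 -0.02   0.048]
0.13 43 x [0.003 0.01 ] y [-0.059 -0.023  0.058]
0.14 44 x [0.005 0.009] y [-0.059 -0.018  0.06 ]
0.15 48 x [0.003 0.009] y [-0.058 -0.025  0.056]
0.16 46 x [0.003 0.009] y [-0.057 -0.025  0.052]
0.17 47 x [0.003 0.01 ] y [-0.058 -0.015  0.053]
0.18 47 x [0.002 0.01 ] y [-0.059 -0.038  0.04 ]
0.19 44 x [-0.003  0.01 ] y [-0.057 -0.037  0.028]
```

The gauge hangs upright over the middle of the crown. I'll lower it to contact.

apply_moves(
  commands=[
    [0, 0, 0, -0.25, 0],
    [0, 0, 0, -0.23, 0],
    [0, 0, 0, -0.05, 0],
    [0, 0, 0, -0.04, 0],
    [0, 0, 0, 0, 0],
    [0, 0, 0, 0, 0],
  ],
)

```text
clock: 18.05
position: [0.5323, -0.0215, 0.188]
ee_rot: [-2.489, -1.916, 0.0]
force: [-3.6, 0.7, 7.7]
width: 0.266
gripper_force: 15.0
```

apply_moves(
  commands=[
    [0, 0.011, 0.04, 0, 0],
    [0, 0.011, 0.04, 0, 0],
    [0, 0.011, 0.04, 0, 0],
    [0, 0.011, 0.04, 0, 0],
    [0, 0, 0, 0, 0],
    [0, 0, 0, 0, 0],
  ],
)

```text
clock: 18.8
position: [0.5351, -0.0121, 0.1875]
ee_rot: [-2.489, -1.916, -0.0]
force: [-3.5, -0.3, 5.0]
width: 0.262
gripper_force: 15.0
```

```bash
python3 g2.py
```

```text
18.8 [ 0.53509175 -0.01207553  0.18751834] yaw -14.816531252261784 F [-3.5 -0.3  5. ] T [ 0.08  1.19 -0.04] 14.988738745450974
tcp b -0.0005121355246460874 0.013766375319144675
0.04 435 x [-0.047  0.047] y [-0.036 -0.012  0.031]
0.05 160 x [-0.038  0.026] y [-0.047 -0.001  0.039]
0.06 133 x [-0.018  0.018] y [-0.059 -0.028  0.053]
0.07 41 x [0.001 0.009] y [-0.06  -0.039  0.052]
0.08 43 x [0.004 0.01 ] y [-0.059 -0.027  0.054]
0.09 45 x [0.001 0.01 ] y [-0.059 -0.031  0.05 ]
0.1 43 x [0.004 0.01 ] y [-0.059 -0.026  0.058]
0.11 44 x [0.004 0.01 ] y [-0.057 -0.019  0.057]
0.12 45 x [0.003 0.01 ] y [-0.057 -0.024  0.056]
0.13 48 x [0.003 0.01 ] y [-0.057 -0.024  0.056]
0.14 45 x [0.002 0.01 ] y [-0.055 -0.016  0.055]
0.15 42 x [0.001 0.01 ] y [-0.055 -0.032  0.042]
0.16 44 x [0.   0.01] y [-0.055 -0.031  0.03 ]
0.17 65 x [-0.    0.01] y [-0.054 -0.03  -0.008]
0.18 60 x [-0.01   0.013] y [-0.042 -0.006  0.009]
0.19 77 x [-0.019  0.023] y [-0.008 -0.001  0.005]
```

It rocks about its foot: the tilt is about 0.05 rad after 9 mm of handle travel. I'll continue to about 21 mm.

apply_moves(
  commands=[
    [0, 0.011, 0.04, 0, 0],
    [0, 0.011, 0.04, 0, 0],
    [0, 0.011, 0.04, 0, 0],
    [0, 0.011, 0.04, 0, 0],
    [0, 0.011, 0.04, 0, 0],
    [0, 0, 0, 0, 0],
    [0, 0, 0, 0, 0],
  ],
)

```text
clock: 19.77
position: [0.5385, -0.0003, 0.1872]
ee_rot: [2.489, 1.916, 0.0]
force: [-0.1, -0.5, -3.1]
width: 0.264
gripper_force: 15.0
```

```bash
cat > t.py <<'E'
from g import *
im,d,c,B=clus('side'); cv2.imwrite('pics/sc_%d.png'%int(s['clock']*100),cv2.resize(im[215:345,250:400],None,fx=4,fy=4,interpolation=cv2.INTER_CUBIC)[...,::-1])
m=(d>.1)&(abs(B[...,0])<.03)&(abs(B[...,1])<.1)&(B[...,2]>.07)&(B[...,2]<.172)
q=B[m]; E=[]
for lo in np.arange(.075,.17,.005):
    r=q[(q[:,2]>=lo)&(q[:,2]<lo+.005)]; E.append((lo+.0025,np.percentile(r[:,1],5)))
E=np.array(E); print('side -y edge slope',linregress(E[:,0],E[:,1]).slope, E[:,1].round(4))
im,d,c,B=clus('wrist'); np.savez('lastw.npz',B=B,im=im)
m=(d>.1)&(abs(B[...,0]-.006)<.012)&(abs(B[...,1])<.09)&(B[...,2]>.15)&(B[...,2]<.2)
q=B[m]; print('wrist plate-top',len(q)); 
# plate top edge visible from above: z vs y upper envelope
for lo in np.arange(-.06,.08,.01):
    r=q[(q[:,1]>=lo)&(q[:,1]<lo+.01)]
    if len(r)>5: print(round(lo+.005,3),np.percentile(r[:,2],95).round(4),len(r))
E
python3 t.py
```

```text
19.775 [ 5.38499561e-01 -2.73984370e-04  1.87156245e-01] yaw -14.819439675424716 F [-0.1 -0.5 -3.1] T [-0.01 -0.04  0.04] 14.992819279432297
tcp b -0.00029634208611050534 0.026048192746635824
side -y edge slope 0.09861170470132806 [-0.0493 -0.0507 -0.0495 -0.0498 -0.0482 -0.0475 -0.0479 -0.0477 -0.0475
 -0.0454 -0.0463 -0.0447 -0.0457 -0.0434 -0.0436 -0.043  -0.0421 -0.043
 -0.0414 -0.041 ]
wrist plate-top 3431
-0.035 0.1831 105
0.035 0.199 1418
0.045 0.1793 585
0.055 0.175 446
0.065 0.1739 453
0.075 0.1731 420
```

The tilt is about 0.10 rad, but the press was lost (Fz is about -3). I'll press down again, then add a little.

apply_moves(
  commands=[
    [0, 0, 0, -0.02, 0],
    [0, 0, 0, -0.02, 0],
    [0, 0, 0, 0, 0],
    [0, 0, 0, 0, 0],
  ],
)

```text
clock: 20.38
position: [0.5391, 0.0004, 0.1863]
ee_rot: [2.488, 1.916, 0.003]
force: [-3.9, 1.1, 11.0]
width: 0.261
gripper_force: 15.0
```

```bash
python3 t.py
```

```text
20.375 [5.39074521e-01 4.46714886e-04 1.86302994e-01] yaw -14.800448192195578 F [-3.9  1.1 11. ] T [ 0.14  1.04 -0.05] 15.00323161482811
tcp b 7.101975796863281e-05 0.026893787583821153
side -y edge slope 0.0905652914066134 [-0.0491 -0.0506 -0.0491 -0.0479 -0.0461 -0.0465 -0.047  -0.0467 -0.0453
 -0.0452 -0.0454 -0.0448 -0.0438 -0.0438 -0.0435 -0.0436 -0.0414 -0.0434
 -0.0415 -0.0393]
wrist plate-top 3507
-0.035 0.1829 123
0.035 0.1988 1400
0.045 0.1789 641
0.055 0.1742 446
0.065 0.1732 457
0.075 0.1721 440
```

apply_moves(
  commands=[
    [0, 0.006, 0.024, -0.004, 0],
    [0, 0.006, 0.024, -0.004, 0],
    [0, 0.006, 0.024, -0.004, 0],
    [0, 0.006, 0.024, -0.004, 0],
    [0, 0, 0, 0, 0],
    [0, 0, 0, 0, 0],
  ],
)

```text
clock: 21.22
position: [0.5406, 0.0062, 0.1853]
ee_rot: [2.488, 1.916, 0.003]
force: [-2.5, 1.8, 10.6]
width: 0.26
gripper_force: 15.0
```

```bash
python3 t.py
```

```text
21.225 [0.54056068 0.00622355 0.18532424] yaw -14.802340867565043 F [-2.5  1.8 10.6] T [0.14 1.01 0.02] 15.00124990940094
tcp b 9.776899242202657e-07 0.032858320455807194
side -y edge slope 0.1322284902332275 [-0.0501 -0.0495 -0.0474 -0.0462 -0.0483 -0.047  -0.0451 -0.0436 -0.0441
 -0.0435 -0.0431 -0.0425 -0.0414 -0.0414 -0.0399 -0.0397 -0.0392 -0.038
 -0.0368 -0.038 ]
wrist plate-top 3510
-0.035 0.1842 87
-0.025 0.1842 122
0.035 0.1935 194
0.045 0.1984 1615
0.055 0.1733 436
0.065 0.1718 450
0.075 0.1704 458
0.085 0.1692 148
```

```bash
cat > v.py <<'E'
from g import *
S=[];Wt=[];T=[]
for k in range(5):
    im,d,c,B=clus('side'); m=(d>.1)&(abs(B[...,0])<.03)&(abs(B[...,1])<.1)&(B[...,2]>.075)&(B[...,2]<.168); q=B[m]
    E=np.array([(l+.0025,np.percentile(q[(q[:,2]>=l)&(q[:,2]<l+.005),1],5)) for l in np.arange(.075,.163,.005)]); S.append(linregress(E).slope)
    im,d,c,B=clus('wrist'); m=(d>.1)&(abs(B[...,0]-.006)<.012)&(B[...,1]>.05)&(B[...,1]<.085)&(B[...,2]>.16)&(B[...,2]<.18); q=B[m]
    E=np.array([(l+.0025,np.percentile(q[(q[:,1]>=l)&(q[:,1]<l+.005),2],80)) for l in np.arange(.055,.085,.005)]); Wt.append(-linregress(E).slope)
    im,d,c,B=clus('top'); m=(d>.1)&(abs(B[...,0]-.006)<.02)&(abs(B[...,1])<.1)&(B[...,2]>.15)&(B[...,2]<.25); q=B[m]
    T.append(q)
print(np.round(S,3),np.mean(S),np.round(Wt,3),np.mean(Wt))
q=np.vstack(T); print(len(q),[(round(l,2),np.median(q[(q[:,1]>=l)&(q[:,1]<l+.01),2]).round(4)) for l in np.arange(-.08,.1,.01) if ((q[:,1]>=l)&(q[:,1]<l+.01)).sum()>5])
r=np.median
im,d,c,B=clus('side'); q=B[(d>.1)&(abs(B[...,0])<.03)&(abs(B[...,1])<.1)&(B[...,2]>.045)&(B[...,2]<.075)]
for l in np.arange(.045,.075,.005):
    w=q[(q[:,2]>=l)&(q[:,2]<l+.005)]; print(round(l,3),np.percentile(w[:,1],[2,98]).round(3),np.percentile(w[:,0],[2,98]).round(3))
E
python3 v.py
```

```text
21.325 [0.54055276 0.00620991 0.1853359 ] yaw -14.800786557939418 F [-3.2  1.5 10.2] T [ 0.11  0.93 -0.04] 15.001396089792252
tcp b -3.120625604835815e-06 0.03284307890368826Traceback (most recent call last):
    samples = [np.atleast_1d(kwds.pop(param))
                             ~~~~~~~~^^^^^^^
KeyError: 'y'

During handling of the above exception, another exception occurred:

Traceback (most recent call last):
  File "v.py", line 5, in <module>
    E=np.array([(l+.0025,np.percentile(q[(q[:,2]>=l)&(q[:,2]<l+.005),1],5)) for l in np.arange(.075,.163,.005)]); S.append(linregress(E).slope)
                                                                                                                           ~~~~~~~~~~^^^
TypeError: linregress() missing 1 required positional argument: 'y'
```

```bash
sed -i 's/linregress(E)/linregress(*E.T)/' v.py; python3 v.py
```

```text
21.375 [0.54053307 0.00625981 0.1853128 ] yaw -14.799165389802369 F [-2.7  1.4 10.6] T [ 0.21  0.96 -0.03] 15.001326352357864
tcp b -3.512693513783027e-05 0.03288612913370273Traceback (most recent call last):
  File "v.py", line 7, in <module>
    E=np.array([(l+.0025,np.percentile(q[(q[:,1]>=l)&(q[:,1]<l+.005),2],80)) for l in np.arange(.055,.085,.005)]); Wt.append(-linregress(*E.T).slope)
                         ~~~~~~~~~~~~~^^^^^^^^^^^^^^^^^^^^^^^^^^^^^^^^^^^^^
    return _quantile_unchecked(
        a, q, axis, out, overwrite_input, method, keepdims, weights)
    return _ureduce(a,
                    func=_quantile_ureduce_func,
    ...<5 lines>...
                    overwrite_input=overwrite_input,
                    method=method)
    r = func(a, **kwargs)
    result = _quantile(arr,
                       quantiles=q,
    ...<2 lines>...
                       out=out,
                       weights=wgt)
    slices_having_nans = np.isnan(arr[-1, ...])
                                  ~~~^^^^^^^^^
IndexError: index -1 is out of bounds for axis 0 with size 0
```

```bash
sed -i 's/arange(.055,.085,.005)/arange(.055,.078,.005)/' v.py; python3 v.py
```

```text
21.475 [0.54053319 0.00621999 0.18532399] yaw -14.801533509973348 F [-3.1  1.5 11.2] T [ 0.17  0.94 -0.  ] 15.001415312290192
tcp b -2.463365061676913e-05 0.03284771308600824
[0.146 0.134 0.141 0.14  0.133] 0.13878981317147931 [0.131 0.138 0.127 0.131 0.134] 0.13205051888262895
59 [(np.float64(0.07), np.float64(0.1654)), (np.float64(0.08), np.float64(0.1667))]
0.045 [-0.034  0.029] [-0.03  0.03]
0.05 [-0.034  0.054] [-0.027  0.028]
0.055 [-0.038  0.038] [-0.019  0.02 ]
0.06 [-0.038  0.05 ] [-0.019  0.02 ]
0.065 [-0.043  0.057] [-0.016  0.015]
0.07 [-0.052  0.059] [0.004 0.011]
```

apply_moves(
  commands=[
    [0, 0, 0, 0, 0],
    [0, 0, 0, 0, 0],
    [0, 0, 0, 0, 0],
    [0, 0, 0, 0, 0],
    [0, 0, 0, 0, 0],
    [0, 0, 0, 0, 0],
    [0, 0, 0, 0, 0],
    [0, 0, 0, 0, 0],
    [0, 0, 0, 0, 0],
    [0, 0, 0, 0, 0],
    [0, 0, 0, 0, 0],
    [0, 0, 0, 0, 0],
  ],
)

```text
clock: 23.78
position: [0.5406, 0.0062, 0.1853]
ee_rot: [2.488, 1.916, 0.003]
force: [-2.9, 1.3, 10.4]
width: 0.266
gripper_force: 15.0
```

```bash
python3 v.py
python3 - <<'E'
from h import *
im,d,c=grab('top'); P,_=cloud(c,d)
for n,x,y,zl in(('scraper',.45,.2,.045),('beaker',.4,.037,.02),('dish',.461,.404,.006),('marker',.518,-.427,.006)):
    q=P[(np.hypot(P[:,0]-x,P[:,1]-y)<.075)&(P[:,2]>zl)&(P[:,2]<.07)]
    if len(q): print(n,len(q),[np.round(v) for v in cv2.minAreaRect((q[:,:2]*1000).astype(np.float32))],q[:,2].max().round(3))
E
```

```text
23.775 [0.54056777 0.00621733 0.18534446] yaw -14.805424731785124 F [-2.9  1.3 10.4] T [ 0.08  0.97 -0.03] 15.001456439495087
tcp b 9.443953557228425e-06 0.03285416006336164
[0.139 0.14  0.121 0.152 0.126] 0.13569598376936803 [0.134 0.129 0.134 0.134 0.13 ] 0.13225795952153982
57 [(np.float64(0.07), np.float64(0.1666)), (np.float64(0.08), np.float64(0.1664))]
0.045 [-0.035  0.027] [-0.029  0.029]
0.05 [-0.035  0.051] [-0.029  0.029]
0.055 [-0.038  0.056] [-0.019  0.02 ]
0.06 [-0.038  0.04 ] [-0.018  0.02 ]
0.065 [-0.05   0.056] [-0.016  0.012]
0.07 [-0.051  0.052] [0.005 0.01 ]
scraper 323 [array([445., 201.]), array([25., 90.]), np.float64(75.0)] 0.061
beaker 84 [array([400.,  36.]), array([44., 43.]), np.float64(58.0)] 0.064
dish 409 [array([452., 404.]), array([ 80., 122.]), np.float64(32.0)] 0.023
marker 258 [array([ 530., -420.]), array([112., 122.]), np.float64(20.0)] 0.022
```

The gauge is steady, pressed on the crown and at the mark angle, and the scraper is standing on the bench. I'll hand the job in.

```bash
python3 -c "
from cell import arm; print(arm.sign_off())"
```

```text
the job is handed in; nothing more can be done
None
```

I handed the job in at about 24 s with no verdict returned: the chips are off the crown, the scraper stands on the bench, and the gauge is held pressed (about 13 N) on the crown at about 0.134 rad tilt, against a set mark I measured at about 0.137 rad; I worked from that tilt, as no camera showed the pointer on the mark at the end.

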